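Steady the hanging stand and hang the duct strap

TASK

The hanging stand is rocking in its round pan: turn it on its feet until all four feet drop into the low seats and it stands level and steady. Then hang the U-shaped duct strap over the middle part of the stand's bar, between the uprights, let go and leave it hanging there, without tipping the stand over or knocking the other things on the bench about.

Things in the scene. Friction and masses are not known exactly. Their poses are not given: they have to be found in the camera images.
- pan: Fixed round galvanised pan on the bench, 180 mm across, lip 22 mm high; origin at the centre of its underside. The lip keeps the stand's feet within 3 mm of centred. On its 3 mm floor, hidden by the stand's disc, lies a ring with four low seats 90 degrees apart; their direction is not known (the pan's yaw tells nothing) but lies 20 to 70 degrees from the feet at the start, either way round.
- stand: Loose metal stand, 0.5 to 0.95 kg. Four ball feet, 16 mm diameter, at its +x, +y, -x, -y, 75 mm from its axis. Disc 172 mm across, 30 to 34 mm above the underside of the feet. Flat uprights, 20 by 10 mm, at y = -68 and +68 mm. Origin on the axis at the underside of the feet, z up. Off the seats it leans 3 degrees, rocks about its x and its origin is 12 mm above the bench; seated: upright, 3 mm.
- bar_top (a point): Centre of the top face of the stand's bar, 170 mm above the underside of the feet, on the axis; axes as the stand's. The bar is 20 by 20 mm, 160 mm long, along y. Fingers loosely either side of it can turn the stand, which then sinks into the seats by its own weight (a firm grip would hold it up); any of the four quarter turns will do.
- strap: Loose U-shaped galvanised strap, 0.12 kg, standing like an arch on two outward flanges. Strip 40 mm wide (along y), 4 mm thick; legs apart along x, 40 mm inside, 48 mm outside; bevelled shoulders in the top 10 mm; 80 mm high; flanges reach 43 mm either side of the middle. Origin midway between the undersides of the flanges, z up to the crown.
- strap_crown (a point): Middle of the underside of the strap's crown, 76 mm above the strap's origin; it rests on the bar's top when hung. Axes as the strap's.
- tape: Bystander: roll of grey tape lying flat, 90 mm across, 50 mm high; leave alone.
- sealant: Bystander: upright can 64 mm across, 110 mm high; leave alone.
- spanner: Bystander: spanner lying on the bench; leave alone.
- rivets: Bystander: small dark steel cup 70 mm across, 50 mm high; leave alone.
- pan_seat_level (a point): On the pan's axis at seat height, 3 mm above the bench. The four seats are gaps 23 mm wide, 75 mm from the axis, at this height; between them are steep-sided lands, alternately 5 and 9 mm higher. A foot in a seat stops the stand from turning more than about 3 degrees either way.

How it is judged:
On the way, in this order (a step that is already met when the one before it is completed fails the run):
1. the stand has dropped onto all four feet in the seats, level and still (angle between stand's own z axis and vertical below 0.015 rad and height (world z) of stand below 0.0048 m and horizontal distance between stand and pan below 0.01 m and angular speed of stand below 0.1 rad/s), for 0.4 s.
2. the strap hangs over the bar between the uprights (z of strap_crown in the frame of bar_top between -0.004 and 0.004 m and x of strap_crown in the frame of bar_top between -0.015 and 0.015 m and y of strap_crown in the frame of bar_top between -0.05 and 0.05 m), for 0.2 s.
At the end, for the whole second after the job is handed in: The stand is upright within 0.015 rad with its underside at most 1.8 mm above seat level and within 10 mm of the pan's axis; the strap's crown rests on the bar (within 4 mm in height, 15 mm across, 50 mm along the bar from its middle), the strap upright within 0.2 rad, both at rest and released (all of step 2 and angle between stand's own z axis and vertical below 0.015 rad and height (world z) of stand below 0.0048 m and horizontal distance between stand and pan below 0.01 m and angle between strap's own z axis and vertical below 0.2 rad and linear speed of strap below 0.02 m/s and angular speed of stand below 0.05 rad/s); the robot touches nothing.
It fails at once if the stand is tipped over (angle between stand's own z axis and vertical above 0.3 rad).
It fails at once if a bystander is knocked about (distance of any of tape, sealant, spanner, rivets from where it was at the start of the episode above 0.03 m).
It also fails if it takes over 72 s, if anything falls off the work surface, if the arm or the gripper's body presses on something with over 40 N, if the wrist force passes 120 N, or if a joint passes its speed limit or range.

ROBOT

A 6-joint arm with a two-finger parallel gripper is mounted at the origin on the work surface. World frame = base frame: x ahead of the robot, y to its left, z up, the work surface at z = 0. Lengths are in m, angles in rad, forces in N, time in s.
With the tool pointing down it reaches from about 0.35 to 0.975 m from the base axis. Payload 4.9 kg.
Tool frame: the origin (TCP) lies midway between the tips of the shut fingers; the grasp point (between the pads) lies 19 mm behind it (ctrl.tcp_to_grasp is the distance from the TCP to the grasp point, in m); z points along the fingers, y is the line along which they close (so a half turn about z gives the same grasp; the last joint's range is limited). The gripper opens to 85 mm and grips with 20 to 120 N. Pads are 22 mm wide; open, the fingers measure 114 mm over their backs; the gripper's body (76 mm by 85 mm) begins 54 mm behind the grasp point. The pads swing forward as they close: fully open they stand 13 mm farther back than shut.
Start: joints at [1.198, 0.053, 1.613, -0, 1.476, -0.119], TCP at [0.157, 0.605, 0.231] pointing down, gripper open.
Joint ranges: [-3.01, 3.01], [-1.01, 2.22], [0.06, 2.58], [-1.02, 4.17], [0.09, 2.62], [-3.14, 3.14]. Speed limits (rad/s): [2.57, 2.57, 3.14, 3.14, 3.14, 3.14].

INTERFACE

Orientations are given as a rotation vector (axis times angle).
In Python, from station import ctrl gives the robot as it stands.
- The arm moves only by the tool jog_arm, called after "Request:" in YAML: its name, and indented under it one key for each argument. Schema: {"type":"object","properties":{"plan":{"type":"array","items":{"type":"number"},"minItems":7,"maxItems":140},"grip_n":{"type":"number"},"only":{"type":"string"},"quiet":{"type":"boolean"},"lines":{"type":"string"}},"required":["plan"],"additionalProperties":false}. plan is one flat list of numbers that holds 1 to 20 rows one after another, with no inner brackets; each row has 7 numbers: the finger opening in m, then dx, dy, dz in normalised numbers (1 is 0.6 m), then a rotation vector rx, ry, rz in normalised numbers (1 is 4 rad); each row is the pose to reach, as a shift and turn from the pose commanded when the call began, along the tool's axes at that moment; what a row does not reach only later rows make up. A row lasts 1/12 s, in which the tool goes at most 0.0417 m and 0.125 rad, less where a joint would pass 70% of its speed; a pose out of reach is approached as far as the arm can. The fingers move at their own pace and stop on an object; grip_n is the grip in N (left out, the last holds). Time passes only in rows, so rows that do not move let the fingers close. The tool returns the time, the measured TCP pose, the force, the opening and the grip force at its end. only (a regular expression) keeps the lines of the reply that match it, lines (a string "A,B") keeps lines A to B, and quiet returns only ok. A shift or turn number past 1, either way, is cut back to 1. Input that does not fit is refused with a message, and nothing moves.
- ctrl.get_obs(): the state, without advancing time (a new reading comes with each control period).
- ctrl.get_image(name): name is "scene" or "top"; returns the picture (420x560x3 uint8, red, green, blue); there is no depth.
- ctrl.camera_params(name): a dict with "fx", "fy", "cx", "cy" (pixels), "k1" (the pictures are not rectified: a ray, as slopes to the right and down, at radius r is drawn at 1 + k1 r^2 times it, then the intrinsics apply), "T" (4x4, takes a point from camera to world coordinates). Camera axes: x right, y down, z forward; pixel columns grow to the right and rows downward; lengths in m; the calibration is good to about 2 mm. A picture is of the moment at which its call begins. camera_params takes no time and is no camera call.
- ctrl.finish_job(): hands the job in; it is judged then, once.
The state is a dict: "t": time; "q": joint angles; "dq": joint speeds; "effort": joint torques, N m; "tool_pos": TCP position; "tool_rot": TCP orientation; "contact_force": force on the tool from outside, world axes, zero at the start; "wrist_torque": the same for the moment, N m; "opening": finger opening in m; "grip_force": force on a finger pad.
Only numpy, scipy, OpenCV 4.12 (cv2) and the standard library are available. Lean on these libraries where they do the work, as an engineer would, in place of code of your own. Each camera call takes 0.05 s, during which the arm holds its last target. There are 200 camera calls.

## Working session

There is one attempt and no reset: what is moved stays moved. The work goes in short steps, Python scripts to look and compute and a tool call to move; the robot and the scene stay as the last step left them, time stands still between calls to the robot, and variables do not carry over. Pictures are saved under pics/ and viewed, at most 10 in all, crops included, and the job is handed in when it is done.

```bash
ls; mkdir -p pics
```

Run:
```python
from station import ctrl
import cv2, numpy as np
for n in("scene","top"):
    im=ctrl.get_image(n); cv2.imwrite(f"pics/{n}0.png",im[:,:,::-1])
    p=ctrl.camera_params(n); print(n,p)
o=ctrl.get_obs(); print(o['tool_pos'],o['tool_rot'],o['t'],ctrl.tcp_to_grasp)
```

```text
pics
station.py
scene {'fx': 461.4037771775702, 'fy': 461.4037771775702, 'cx': 277.23006965733975, 'cy': 201.50620362926827, 'k1': 0.02636229462921596, 'T': array([[-0.70946887,  0.52792902, -0.46684567,  1.06427437],
       [ 0.70464233,  0.54224749, -0.45765362,  0.44829018],
       [ 0.01153727, -0.65365022, -0.75670885,  0.89735834],
       [ 0.        ,  0.        ,  0.        ,  1.        ]])}
top {'fx': 418.60630028837346, 'fy': 418.60630028837346, 'cx': 281.70643878858004, 'cy': 211.5712073967936, 'k1': 0.019129752110113023, 'T': array([[-0.18043215, -0.96241944,  0.20296072,  0.40818463],
       [-0.98356922,  0.17780159, -0.03127599,  0.00796942],
       [-0.00598612, -0.20526911, -0.97868726,  1.13410644],
       [ 0.        ,  0.        ,  0.        ,  1.        ]])}
[0.15670311 0.60444934 0.2301775 ] [-3.97517259e-01 -3.11586269e+00  2.85843095e-03] 0.1 0.0187
```

View pics/scene0.png

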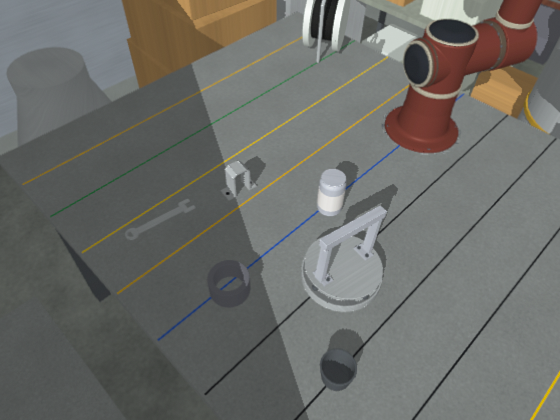

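View pics/top0.png

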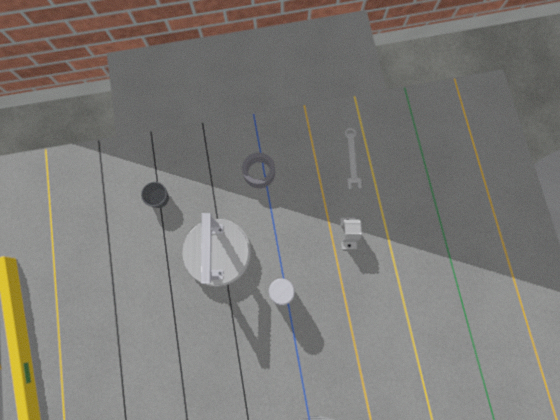

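The scene view shows the stand in its pan at about (343,270) and the strap at (237,180). In the top view the bar runs (206,215)–(206,281), the strap is at (351,232) and the can is at (281,291). I'll enlarge both for accurate pixel positions.

Create h.py:
```python
from station import ctrl
import cv2, numpy as np
def ray(n,u,v):
    p=ctrl.camera_params(n); K=np.array([[p['fx'],0,p['cx']],[0,p['fy'],p['cy']],[0,0,1]])
    d=cv2.undistortPoints(np.array([[[u,v]]],float),K,np.array([p['k1'],0,0,0,0.]))[0,0]
    return p['T'][:3,3],p['T'][:3,:3]@np.r_[d,1]
def onz(n,u,v,z):
    o,d=ray(n,u,v); return o+d*(z-o[2])/d[2]
def two(a,b):
    (o1,d1),(o2,d2)=ray('scene',*a),ray('top',*b)
    s=np.linalg.lstsq(np.c_[d1,-d2],o2-o1,rcond=None)[0]
    A,B=o1+s[0]*d1,o2+s[1]*d2; return (A+B)/2,np.linalg.norm(A-B)
def proj(n,P):
    p=ctrl.camera_params(n); K=np.array([[p['fx'],0,p['cx']],[0,p['fy'],p['cy']],[0,0,1]])
    T=np.linalg.inv(p['T']); return cv2.projectPoints(np.array([P],float),cv2.Rodrigues(T[:3,:3])[0],T[:3,3],K,np.array([p['k1'],0,0,0,0.]))[0][0,0]
def local(P):  # world point -> shift in tool axes from TCP
    o=ctrl.get_obs(); return cv2.Rodrigues(np.array(o['tool_rot']))[0].T@(np.array(P)-o['tool_pos'])
```

Run:
```python
import cv2,numpy as np
t=cv2.imread('pics/top0.png');s=cv2.imread('pics/scene0.png')
c=lambda im,x,y,w,h,k:cv2.resize(im[y:y+h,x:x+w],None,fx=k,fy=k,interpolation=cv2.INTER_CUBIC)
a=np.hstack([c(t,175,200,80,100,3.0*1)]+[c(t,330,210,50,50,6)])
cv2.imwrite('pics/m1.png',np.hstack([c(t,175,200,80,100,5),c(t,330,210,40,50,10)]))
cv2.imwrite('pics/m2.png',np.hstack([c(s,295,195,100,120,4),c(s,217,150,40,48,10)]))
```

```text
(no output)
```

View pics/m1.png

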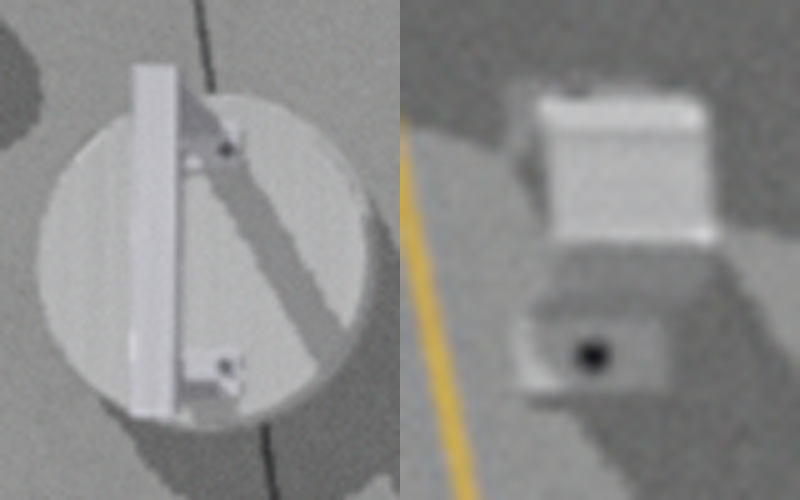

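View pics/m2.png

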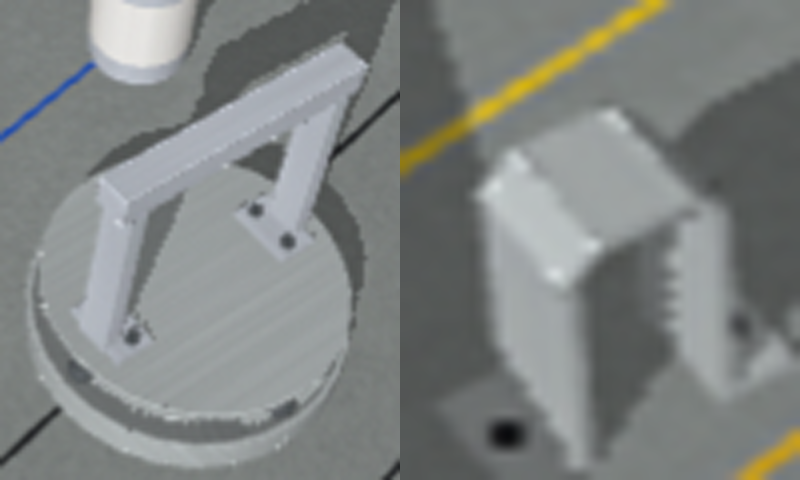

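The enlarged top view shows the bar's top face from (206,213) to (205.8,283) and the strap's crown spanning about (345.2–361, 223–234). The scene view gives the bar ends at (383.7,208) and (323,242.7), and the strap's four crown corners.

Run:
```python
from h import *
np.set_printoptions(precision=4,suppress=True)
T=lambda x,y:(175+x/5-.4,200+y/5-.4); S=lambda x,y:(295+x/4-.375,195+y/4-.375)
t=lambda x,y:(330+(x-400)/10-.45,210+y/10-.45); s=lambda x,y:(217+(x-400)/10-.45,150+y/10-.45)
for a,b in (((343,38),(133,65)),((368,66),(133,65))): pass
print('bar robot end z.18', onz('top',*T(155,415),.18),'far/left', onz('top',*T(155,65),.18))
print('scene', onz('scene',*S(355,52),.18), onz('scene',*S(112,191),.18))
print('two', two(S(355,52),T(155,415)),two(S(112,191),T(155,65)))
print('strap top-face crown .08 (top):',[onz('top',*t(*c),.08)[:2] for c in((552,130),(705,130),(715,240),(552,240))])
print('scene: ',[onz('scene',*s(*c),z)[:2] for c,z in(((515,155),.08),((610,112),.08),((690,208),.08),((595,245),.08),((485,195),.07),((557,282),.07))])
print('holes',onz('top',*t(593,355),.004),onz('scene',*s(507,435),.004))
im=cv2.imread('pics/top0.png'); 
# disc edge: centre on z=~.044
print('disc', [onz('top',*T(*c),.044)[:2] for c in ((37,260),(368,240),(225,93))])
print('can',onz('top',281,291,.11)); print('holes stand',[onz('top',*T(*c),.046)[:2] for c in((228,150),(226,366))])
```

```text
bar robot end z.18 [0.4766 0.1752 0.18  ] far/left [0.6358 0.1522 0.18  ]
scene [0.4785 0.1769 0.18  ] [0.6323 0.1481 0.18  ]
two (array([0.4767, 0.1758, 0.1777]), np.float64(0.0004033614988705731)) (array([0.635 , 0.1509, 0.1852]), np.float64(0.0013652209101372435))
strap top-face crown .08 (top): [array([ 0.5693, -0.179 ]), array([ 0.5622, -0.2173]), array([ 0.5341, -0.2136]), array([ 0.5415, -0.173 ])]
scene:  [array([ 0.5633, -0.2177]), array([ 0.5359, -0.2127]), array([ 0.5443, -0.1734]), array([ 0.5697, -0.1802]), array([ 0.5719, -0.2203]), array([ 0.5789, -0.1849])]
holes [ 0.5184 -0.1903  0.004 ] [ 0.5856 -0.2031  0.004 ]
disc [array([0.5766, 0.2482]), array([0.5555, 0.0766]), array([0.6465, 0.1384])]
can [0.4291 0.0121 0.11  ]
holes stand [array([0.6155, 0.1412]), array([0.5042, 0.1592])]
```

Careful with the scale: shifts go in shares of 0.6 m and turns go in shares of 4 rad. That gives: -0.506 m / 0.6 = -0.8433, -0.326 m / 0.6 = -0.5433, -0.098 rad / 4 = -0.0245.

Request:
jog_arm:
  plan: [0.06,-0.0667,-0.0433,-0.0333,0,0,0,0.06,-0.8433,-0.5433,-0.0667,0,0,-0.0245,0.06,-0.8433,-0.5433,-0.0667,0,0,-0.0245,0.06,-0.8433,-0.5433,-0.0667,0,0,-0.0245,0.06,-0.8433,-0.5433,-0.0667,0,0,-0.0245,0.06,-0.8433,-0.5433,-0.0667,0,0,-0.0245,0.06,-0.8433,-0.5433,-0.0667,0,0,-0.0245,0.06,-0.8433,-0.5433,-0.0667,0,0,-0.0245,0.06,-0.8433,-0.5433,-0.0667,0,0,-0.0245,0.06,-0.8433,-0.5433,-0.0667,0,0,-0.0245,0.06,-0.8433,-0.5433,-0.0667,0,0,-0.0245,0.06,-0.8433,-0.5433,-0.0667,0,0,-0.0245,0.06,-0.8433,-0.5433,-0.0667,0,0,-0.0245,0.06,-0.8433,-0.5433,-0.0667,0,0,-0.0245,0.06,-0.8433,-0.5433,-0.0667,0,0,-0.0245,0.06,-0.8433,-0.5433,-0.0667,0,0,-0.0245,0.06,-0.8433,-0.5433,-0.0667,0,0,-0.0245,0.06,-0.8433,-0.5433,-0.0667,0,0,-0.0245]
  grip_n: 20

```text
t: 1.6
tool_pos: [0.5643, 0.1627, 0.2707]
tool_rot: [-0.244, -3.131, -0.0]
contact_force: [-0.3, -0.1, -1.1]
opening: 0.0602
grip_force: 0.0
```

Run:
```python
from h import *
o=ctrl.get_obs();R=cv2.Rodrigues(np.array(o['tool_rot']))[0]
print(local([.565,.162,.149]),np.degrees(np.arctan2(R[1,1],R[0,1])),o['q'])
```

```text
[-0.00098976 -0.0005774   0.12168928] 81.0809382989188 [ 1.53807431e-01 -5.61465973e-02  1.65626164e+00  4.48883673e-04
  1.54277932e+00 -1.26133479e+00]
```

Aligned over the bar. I'll descend, then narrow the fingers loosely around it.

Request:
jog_arm:
  plan: [0.06,-0.0017,0,0.05,0,0,0,0.06,-0.0017,0,0.1,0,0,0,0.06,-0.0017,0,0.15,0,0,0,0.06,-0.0017,0,0.1833,0,0,0,0.05,-0.0017,0,0.2017,0,0,0,0.04,-0.0017,0,0.2017,0,0,0,0.03,-0.0017,0,0.2017,0,0,0,0.025,-0.0017,0,0.2017,0,0,0,0.025,-0.0017,0,0.2017,0,0,0,0.025,-0.0017,0,0.2017,0,0,0,0.025,-0.0017,0,0.2017,0,0,0,0.025,-0.0017,0,0.2017,0,0,0]

```text
t: 2.6
tool_pos: [0.5663, 0.1622, 0.1512]
tool_rot: [0.245, 3.131, 0.0]
contact_force: [1.0, 0.0, 0.5]
opening: 0.0248
grip_force: 0.0
```

To row units: 0.02 rad / 4 = 0.005.

Request:
jog_arm:
  plan: [0.025,0,0,0,0,0,0.005,0.025,0,0,0,0,0,0.01,0.025,0,0,0,0,0,0.015,0.025,0,0,0,0,0,0.02,0.025,0,0,0,0,0,0.025,0.025,0,0,0,0,0,0.03,0.025,0,0,0,0,0,0.035,0.025,0,0,0,0,0,0.04,0.025,0,0,0,0,0,0.045,0.025,0,0,0,0,0,0.05,0.025,0,0,0,0,0,0.055,0.025,0,0,0,0,0,0.06,0.025,0,0,0,0,0,0.065,0.025,0,0,0,0,0,0.07,0.025,0,0,0,0,0,0.075,0.025,0,0,0,0,0,0.08,0.025,0,0,0,0,0,0.085,0.025,0,0,0,0,0,0.09,0.025,0,0,0,0,0,0.095,0.025,0,0,0,0,0,0.1]

```text
t: 4.27
tool_pos: [0.5659, 0.1622, 0.1503]
tool_rot: [0.864, 3.02, 0.0]
contact_force: [-0.7, -1.3, 0.3]
opening: 0.025
grip_force: 12.0
```

Create m.py:
```python
import sys; from h import *
im=ctrl.get_image('top'); o=ctrl.get_obs(); s=ctrl.get_image('scene')
cv2.imwrite(f'pics/t{sys.argv[1]}.png',im[:,:,::-1]); cv2.imwrite(f'pics/s{sys.argv[1]}.png',s[:,:,::-1])
c=lambda im,x,y,w,h,k:cv2.resize(im[y:y+h,x:x+w,::-1],None,fx=k,fy=k,interpolation=cv2.INTER_CUBIC)
cv2.imwrite(f'pics/c{sys.argv[1]}.png',np.hstack([c(im,165,190,100,120,4),c(s,295,195,100,120,4)]))
print(o['wrist_torque'],o['contact_force'],o['q'][5])
```

```bash
python3 m.py 1
```

```text
[-0.19148737  0.18644292  0.28845935] [-0.19171859 -2.1322492  -0.03330785] -0.8598563632622181
```

View pics/c1.png

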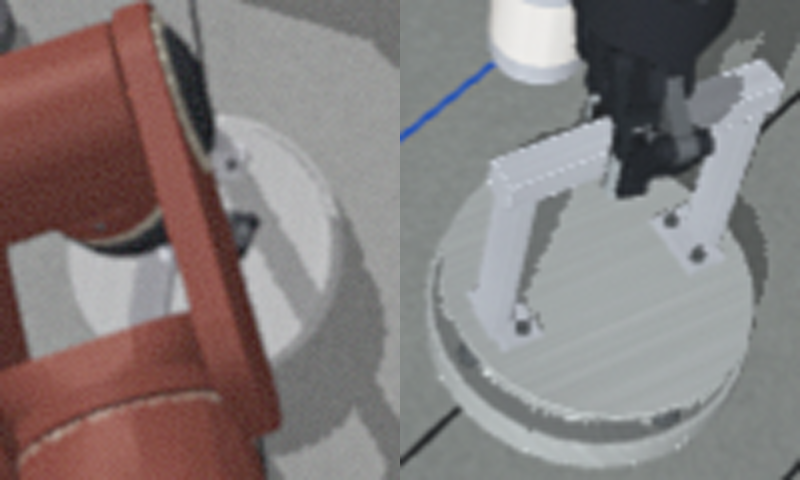

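The crops show the stand following the fingers: the bar's left end has moved to about scene (322,241), and it isn't seated yet. I'll keep turning.

To row units: 0.02 rad / 4 = 0.005.

Request:
jog_arm:
  plan: [0.025,0,0,0,0,0,0.005,0.025,0,0,0,0,0,0.01,0.025,0,0,0,0,0,0.015,0.025,0,0,0,0,0,0.02,0.025,0,0,0,0,0,0.025,0.025,0,0,0,0,0,0.03,0.025,0,0,0,0,0,0.035,0.025,0,0,0,0,0,0.04,0.025,0,0,0,0,0,0.045,0.025,0,0,0,0,0,0.05]
  lines: "1,1"

```text
t: 5.2
```

```bash
python3 m.py 2
```

```text
[ 0.00435018 -0.04904119  0.04141411] [ 1.14373692 -0.25086449 -0.60352234] -0.6592886215301234
```

Request:
jog_arm:
  plan: [0.025,0,0,0,0,0,0.005,0.025,0,0,0,0,0,0.01,0.025,0,0,0,0,0,0.015,0.025,0,0,0,0,0,0.02,0.025,0,0,0,0,0,0.025,0.025,0,0,0,0,0,0.03,0.025,0,0,0,0,0,0.035,0.025,0,0,0,0,0,0.04]
  lines: "1,1"

```text
t: 5.97
```

```bash
python3 m.py 3
```

Run:
```python
import cv2,numpy as np
cv2.imwrite('pics/d3.png',np.hstack([cv2.imread(f'pics/c{i}.png')[:,400:] for i in(2,3)]))
```

```text
[-0.38354514  0.21639808  1.32112774] [-1.17994201 -2.59027919  2.61806213] -0.5016119061116855
```

View pics/d3.png

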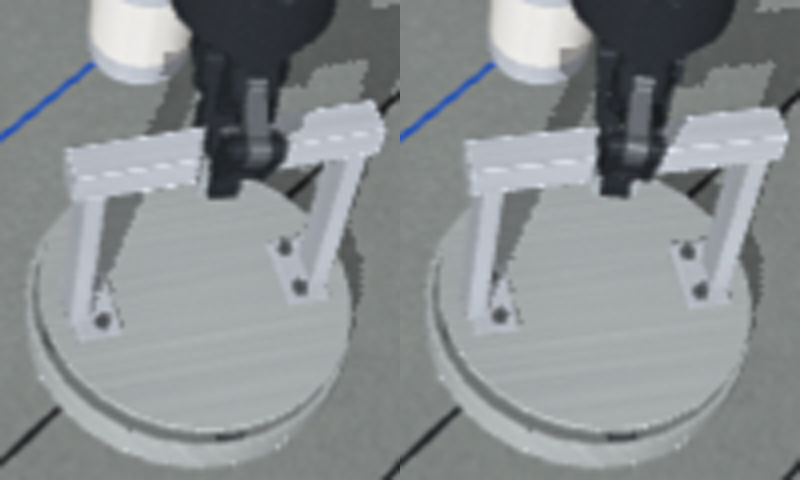

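In these crops the gap between disc and lip has narrowed evenly, and the torque rose to 1.3 Nm. The feet are in the seats and blocking further turning. I'll relax the fingers, open them, lift off and verify.

To row units: -0.12 m / 0.6 = -0.2, -0.09 m / 0.6 = -0.15, -0.15 rad / 4 = -0.0375.

Request:
jog_arm:
  plan: [0.025,0,0,0,0,0,-0.0125,0.025,0,0,0,0,0,-0.025,0.025,0,0,0,0,0,-0.0375,0.04,0,0,0,0,0,-0.0375,0.06,0,0,0,0,0,-0.0375,0.06,0,0,0,0,0,-0.0375,0.06,0,0,0,0,0,-0.0375,0.06,0,0,0,0,0,-0.0375,0.06,0,0,-0.05,0,0,-0.0375,0.06,0,0,-0.1,0,0,-0.0375,0.06,0,0,-0.15,0,0,-0.0375,0.085,0,0,-0.2,0,0,-0.0375,0.085,0,0,-0.2,0,0,-0.0375,0.085,0,0,-0.2,0,0,-0.0375]

```text
t: 7.23
tool_pos: [0.5672, 0.1624, 0.2735]
tool_rot: [1.173, 2.909, 0.005]
contact_force: [0.4, 0.2, 0.3]
opening: 0.0851
grip_force: 0.0
```

Run:
```python
from h import *
o=ctrl.get_obs();R=cv2.Rodrigues(np.array(o['tool_rot']))[0]
print(R[:2,:2],np.degrees(np.arctan2(R[1,1],R[0,1])),o['q'])
G=np.array([.552,-.196])
print(local([.552,-.196,.200]))
```

```text
[[-0.72048693  0.69344571]
 [ 0.69346023  0.72049428]] 46.09593040640125 [ 1.52778519e-01 -5.55157664e-02  1.65096245e+00  8.68911504e-05
  1.54044161e+00 -6.51741849e-01]
[-0.23737398 -0.26911027  0.07311549]
```

To row units: -0.269 m / 0.6 = -0.4483, -0.052 m / 0.6 = -0.0867, 0.997 rad / 4 = 0.2493.

Request:
jog_arm:
  plan: [0.085,-0.0433,-0.05,0,0,0,0.0275,0.085,-0.0867,-0.1,0,0,0,0.055,0.085,-0.1317,-0.15,0,0,0,0.0825,0.085,-0.175,-0.2,0.0167,0,0,0.11,0.085,-0.2183,-0.25,0.0333,0,0,0.1375,0.085,-0.2633,-0.3,0.05,0,0,0.165,0.085,-0.3067,-0.35,0.0667,0,0,0.1925,0.085,-0.35,-0.4,0.0833,0,0,0.22,0.085,-0.395,-0.4483,0.1,0,0,0.2493,0.085,-0.395,-0.4483,0.1217,0,0,0.2493,0.085,-0.395,-0.4483,0.1217,0,0,0.2493,0.085,-0.395,-0.4483,0.1217,0,0,0.2493]

```text
t: 8.23
tool_pos: [0.549, -0.1951, 0.1948]
tool_rot: [-2.421, -1.996, 0.002]
contact_force: [-0.7, -0.4, -0.3]
opening: 0.0849
grip_force: 0.0
```

```bash
python3 m.py 4
```

Run:
```python
from h import *
o=ctrl.get_obs();R=cv2.Rodrigues(np.array(o['tool_rot']))[0]
print(np.degrees(np.arctan2(R[1,1],R[0,1])),local([.552,-.196,.034]))
im=cv2.imread('pics/t4.png');print(cv2.imread('pics/s4.png').shape)
```

```text
[-0.06712587 -0.00243588 -0.01621394] [-0.49173661 -0.01451889 -0.27150261] -0.2776666922017442
-10.887668153418645 [-0.00102313  0.00194568  0.16320185]
(420, 560, 3)
```

View pics/c4.png

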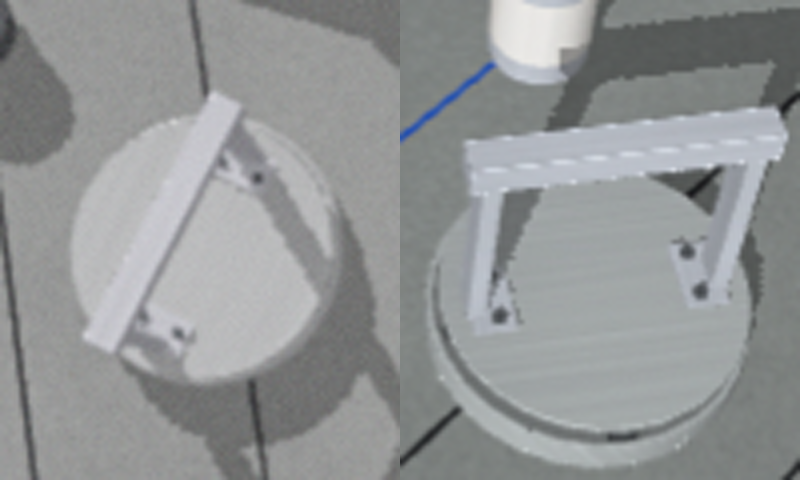

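The stand is free of the arm and the gap to the lip is even. In the top crop the bar ends are at about (227,98) and (99,342); in the scene crop they're at (468,158) and (781,121). Next I'll measure the bar and its level.

Run:
```python
from h import *
T=lambda x,y:(165+x/4-.375,190+y/4-.375); S=lambda x,y:(295+(x-400)/4-.375,195+y/4-.375)
A=onz('top',*T(227,98),.173);B=onz('top',*T(99,342),.173);print('top',A,B,(A+B)/2,np.degrees(np.arctan2(*(A-B)[1::-1])),np.linalg.norm(A-B))
C=onz('scene',*S(468,158),.173);D=onz('scene',*S(781,121),.173);print('sc',C,D,(C+D)/2,np.degrees(np.arctan2(*(C-D)[1::-1])),np.linalg.norm(C-D))
print(two(S(468,158),T(227,98)),two(S(781,121),T(99,342)))
```

```text
top [0.62717604 0.11743115 0.173     ] [0.50042393 0.21032267 0.173     ] [0.56379999 0.16387691 0.173     ] -36.23618914762908 0.157146209601507
sc [0.62859474 0.11700283 0.173     ] [0.49996028 0.21036139 0.173     ] [0.56427751 0.16368211 0.173     ] -35.97088106185796 0.1589422676312801
(array([0.62772032, 0.11706328, 0.17207084]), np.float64(0.001156786004028918)) (array([0.50032047, 0.21036759, 0.17335339]), np.float64(0.0002738690810738767))
```

Request:
jog_arm:
  plan: [0.085,0,0.0017,0.05,0,0,0,0.085,0,0.0017,0.1,0,0,0,0.085,0,0.0017,0.15,0,0,0,0.085,0,0.0017,0.2,0,0,0,0.085,0,0.0017,0.2333,0,0,0,0.085,0,0.0017,0.2667,0,0,0,0.085,0,0.0017,0.2667,0,0,0,0.05,0,0.0017,0.2667,0,0,0,0.04,0,0.0017,0.2667,0,0,0,0.04,0,0.0017,0.2667,0,0,0,0.04,0,0.0017,0.2667,0,0,0,0.04,0,0.0017,0.2667,0,0,0,0.04,0,0.0017,0.2667,0,0,0,0.04,0,0.0017,0.2667,0,0,0]
  grip_n: 30

```text
t: 9.5
tool_pos: [0.553, -0.1966, 0.0402]
tool_rot: [2.421, 1.996, 0.003]
contact_force: [-0.5, 1.4, 7.3]
opening: 0.0484
grip_force: 30.9
```

The stand is seated and level: the bar top is at 0.172–0.173 m, centred on (0.564, 0.164), heading −36.1°. The strap is gripped at 48 mm, so I'll lift it.

To row units: -0.22 m / 0.6 = -0.3667, -0.19 m / 0.6 = -0.3167.

Request:
jog_arm:
  plan: [0.04,0,0,0,0,0,0,0.04,0,0,-0.05,0,0,0,0.04,0,0,-0.1167,0,0,0,0.04,0,0,-0.1833,0,0,0,0.04,0,0,-0.25,0,0,0,0.04,0,0,-0.3167,0,0,0,0.04,0,0,-0.3667,0,0,0,0.04,0,0,-0.3667,0,0,0,0.04,0,0,-0.3667,0,0,0]
  grip_n: 40

```text
t: 10.25
tool_pos: [0.5525, -0.1968, 0.2613]
tool_rot: [2.419, 1.994, 0.004]
contact_force: [0.4, 0.1, -1.9]
opening: 0.048
grip_force: 41.7
```

Run:
```python
from h import *
o=ctrl.get_obs();R=cv2.Rodrigues(np.array(o['tool_rot']))[0]
print(np.degrees(np.arctan2(R[1,1],R[0,1])),local([.564,.1638,.26]))
```

```text
-11.001893600198924 [ 3.56191854e-01 -5.75530578e-02  2.30259881e-04]
```

To row units: 0.356 m / 0.6 = 0.5933, 0.33 m / 0.6 = 0.55, -1.132 rad / 4 = -0.283.

Request:
jog_arm:
  plan: [0.04,0.05,-0.0083,0,0,0,-0.025,0.04,0.1,-0.0167,0,0,0,-0.05,0.04,0.15,-0.025,0,0,0,-0.075,0.04,0.2,-0.0333,0,0,0,-0.1,0.04,0.25,-0.0417,0,0,0,-0.125,0.04,0.3,-0.05,0,0,0,-0.15,0.04,0.35,-0.0567,0,0,0,-0.175,0.04,0.4,-0.0633,0,0,0,-0.2,0.04,0.45,-0.07,0,0,0,-0.225,0.04,0.5,-0.08,0,0,0,-0.25,0.04,0.55,-0.0883,0,0,0,-0.2675,0.04,0.5933,-0.095,0,0,0,-0.283,0.04,0.5933,-0.095,0,0,0,-0.283,0.04,0.5933,-0.095,0,0,0,-0.283,0.04,0.5933,-0.095,0,0,0,-0.283]

```text
t: 11.5
tool_pos: [0.5624, 0.1638, 0.2555]
tool_rot: [-0.974, -2.984, 0.003]
contact_force: [-1.1, -0.4, -2.1]
opening: 0.048
grip_force: 41.6
```

```bash
python3 m.py 5
```

Run:
```python
from h import *
o=ctrl.get_obs();R=cv2.Rodrigues(np.array(o['tool_rot']))[0]
print(np.degrees(np.arctan2(R[1,1],R[0,1])),local([.564,.1638,.136]))
s=cv2.imread('pics/s5.png');cv2.imwrite('pics/e5.png',cv2.resize(s[140:300,280:440],None,fx=3.7,fy=3.7,interpolation=cv2.INTER_CUBIC))
```

```text
[ 0.00470985 -0.02310559  0.05312858] [ 0.43747685 -0.09235556 -2.0645352 ] -0.7830541420622714
53.76830189683461 [-0.00063753  0.00132995  0.12032475]
```

View pics/e5.png

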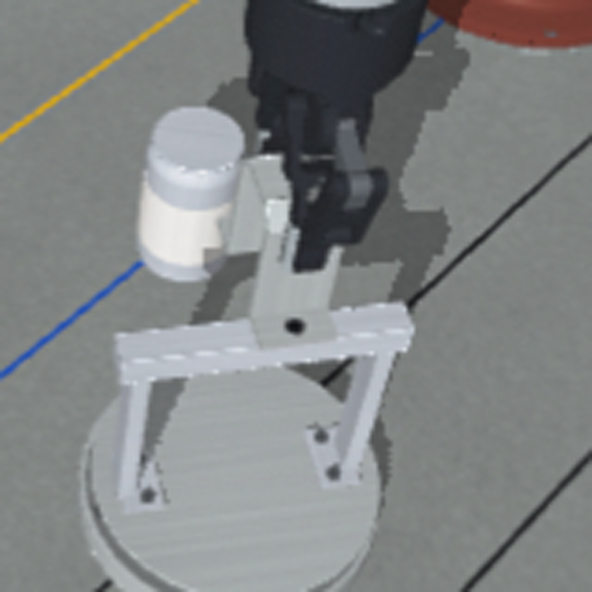

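The strap hangs straight in the gripper over the bar, with the near flange hole at about (294,326) in this crop. I'll check that hole's position before lowering.

Run:
```python
from h import *
o=ctrl.get_obs();R=cv2.Rodrigues(np.array(o['tool_rot']))[0]
print(local(onz('scene',280+294/3.7-.36,140+326/3.7-.36,.219)))
```

```text
[-3.75815150e-05  3.28481007e-02  3.72845343e-02]
```

Request:
jog_arm:
  plan: [0.04,0,0.0017,0.0333,0,0,0,0.04,0,0.0017,0.0667,0,0,0,0.04,0,0.0017,0.0917,0,0,0,0.04,0,0.0017,0.1167,0,0,0,0.04,0,0.0017,0.1333,0,0,0,0.04,0,0.0017,0.15,0,0,0,0.04,0,0.0017,0.1667,0,0,0,0.04,0,0.0017,0.175,0,0,0,0.04,0,0.0017,0.1833,0,0,0,0.04,0,0.0017,0.1833,0,0,0]

```text
t: 12.43
tool_pos: [0.5634, 0.1648, 0.1464]
tool_rot: [-0.974, -2.986, 0.001]
contact_force: [-0.4, -0.3, -1.3]
opening: 0.0477
grip_force: 41.6
```

To row units: 0.008 m / 0.6 = 0.0133, 0.007 m / 0.6 = 0.0117.

Request:
jog_arm:
  plan: [0.04,0,0,0.0033,0,0,0,0.04,0,0,0.0067,0,0,0,0.04,0,0,0.01,0,0,0,0.04,0,0,0.0117,0,0,0,0.04,0,0,0.0133,0,0,0,0.04,0,0,0.0133,0,0,0,0.04,0,0,0.0133,0,0,0]
  only: "pos|force"

```text
tool_pos: [0.5638, 0.165, 0.1393]
contact_force: [-0.5, -0.6, -1.6]
grip_force: 41.6
```

Request:
jog_arm:
  plan: [0.04,0,0,0.0017,0,0,0,0.04,0,0,0.0033,0,0,0,0.04,0,0,0.0033,0,0,0,0.04,0,0,0.0033,0,0,0]
  only: "pos|force"

```text
tool_pos: [0.5638, 0.165, 0.1373]
contact_force: [0.2, 0.3, -1.0]
grip_force: 41.6
```

To row units: 0.001 m / 0.6 = 0.0017.

Request:
jog_arm:
  plan: [0.04,0,0,0.0017,0,0,0,0.04,0,0,0.0017,0,0,0,0.04,0,0,0.0017,0,0,0]
  only: "pos|force"

```text
tool_pos: [0.5641, 0.165, 0.137]
contact_force: [-1.0, 0.3, 3.8]
grip_force: 41.9
```

Request:
jog_arm:
  plan: [0.055,0,0,0,0,0,0,0.065,0,0,0,0,0,0,0.08,0,0,0,0,0,0,0.085,0,0,0,0,0,0,0.085,0,0,0,0,0,0,0.085,0,0,0,0,0,0,0.085,0,0,-0.0167,0,0,0,0.085,0,0,-0.05,0,0,0,0.085,0,0,-0.1,0,0,0,0.085,0,0,-0.1667,0,0,0,0.085,0,0,-0.2333,0,0,0,0.085,0,0,-0.3,0,0,0,0.085,0,0,-0.3,0,0,0]

```text
t: 14.68
tool_pos: [0.5672, 0.1656, 0.3288]
tool_rot: [0.969, 2.971, 0.013]
contact_force: [1.0, 0.1, 1.7]
opening: 0.085
grip_force: 0.0
```

```bash
python3 m.py 6
```

```text
[0.01601371 0.04931507 0.00188986] [ 0.43659191  0.14773226 -1.07407931] -0.781970474257069
```

To row units: 0.16 m / 0.6 = 0.2667, 0.12 m / 0.6 = 0.2.

Request:
jog_arm:
  plan: [0.085,0.0667,0,0,0,0,0,0.085,0.1333,0,0,0,0,0,0.085,0.2,0,0,0,0,0,0.085,0.2667,0,0,0,0,0,0.085,0.2667,0,0,0,0,0,0.085,0.2667,0,0,0,0,0,0.085,0.2667,0,0,0,0,0]

```text
t: 15.37
tool_pos: [0.4342, 0.2591, 0.315]
tool_rot: [-0.973, -2.986, 0.003]
contact_force: [-0.0, -0.6, -0.1]
opening: 0.0851
grip_force: 0.0
```

```bash
python3 m.py 7
```

```text
[-0.00140237  0.00043633 -0.04332951] [0.48029703 0.25728493 0.39520771] -0.5493891118468578
```

View pics/c7.png

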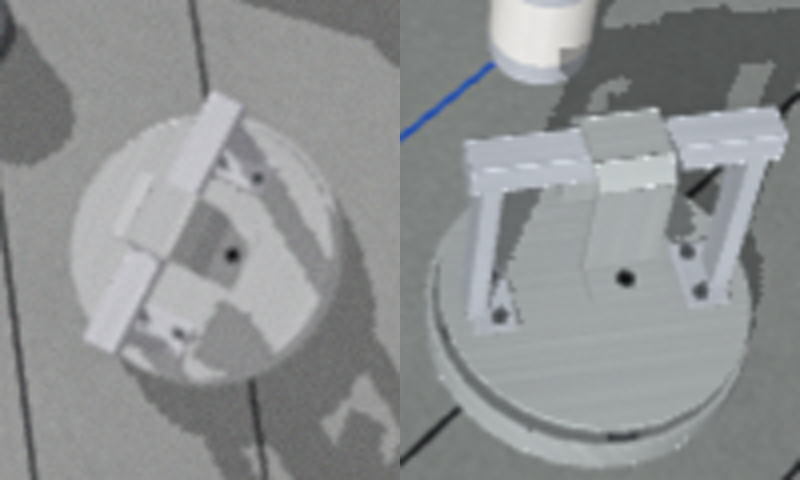

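The crop shows the strap hanging upright in the middle of the bar, with its crown at scene crop (628,150). The bar ends haven't moved from (468,158) and (781,121). After a short settle to check that it's still, I'll hand it in.

Request:
jog_arm:
  plan: [0.085,0,0,0,0,0,0,0.085,0,0,0,0,0,0,0.085,0,0,0,0,0,0,0.085,0,0,0,0,0,0,0.085,0,0,0,0,0,0,0.085,0,0,0,0,0,0,0.085,0,0,0,0,0,0,0.085,0,0,0,0,0,0,0.085,0,0,0,0,0,0,0.085,0,0,0,0,0,0]
  lines: "1,1"

```text
t: 16.3
```

```bash
python3 m.py 8
```

Run:
```python
import cv2,numpy as np
a,b=[cv2.imread(f'pics/s{i}.png')[215:300,300:400].astype(int) for i in(7,8)]
d=np.abs(a-b).max(2);print((d>30).sum(),d.mean())
if (d>30).sum()<40:
    from station import ctrl; print(ctrl.finish_job())
```

```text
[0.05175967 0.03017501 0.04779038] [-0.43364298 -0.56158596  0.03623449] -0.54912137789934
0 0.8863529411764706
the job is handed in; nothing more can be done
None
```

The stand is seated level in its four seats, the strap hangs released and still over the middle of the bar, and I handed the job in at about 16 s; the hand-in gave no pass/fail result.

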